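# Set the stop on the jig and run its wing nut home

## Task

With your fingertips, push the sliding stop along the jig board until the wooden offcut sits snugly, with no gap, between the stop and the end block. Then wind the stop's wing nut round clockwise (seen from above), pushing its wings with a fingertip stroke after stroke, until it is screwed fully down, leaving the stop snug against the offcut. Do not lift the offcut or push it about by hand, and leave the other things where they lie.

Things in the scene. Friction and masses are not known exactly. Their poses are not given: they have to be found in the camera images.
- jig: Stop jig: plywood board 150 (x) x 380 (y) x 18 mm, fixed on the saw table. Origin: centre of its underside; x towards its back fence, y along it to its end block, z up. Back fence of light wood: x +55 to +73 mm, whole length, top 53 mm above the origin. All heights and jig coordinates below are from this origin.
- end_face (a point): Foot of the end block's face that looks to -y, in the middle; jig axes. The light-wood end block stands at the board's +y end: x -20 to +55, y +150 to +190 mm, top at 60 mm.
- stop (a joint): Slide of the wooden stop along the jig's +y, m; range 0 to 0.13, starts 0 to 0.045; about 0.100 when the offcut is held without gaps. At value s the nut's stud is at jig x = +15 mm, y = -50 mm + s. About 8 N of dry friction: it stays where left, but a hard shove moves it.
- stop_axis (a point): Where the nut's stud leaves the stop's top, 49.5 mm high; jig axes. The stop is a brown block 66 (x) x 100 (y) x 31 mm: front face 40 mm ahead (+y) of the stud, rear face 60 mm behind, sides 33 mm off.
- stop_rear (a point): Centre of the top edge of the stop's rear (-y) face, the face to push on, 49.5 mm above the jig's underside; axes as the jig's.
- wing_nut (a joint): Turn of the wing nut, rad, growing clockwise seen from above; starts 2 to 6; 13.0 is fully down, where it stops hard (1.1 to 1.75 turns from the start). Sinks 4 mm a turn. Needs about 0.03 N m and stays where left; pressing down does not turn it. Fully down, its wings lie along the jig's x.
- nut_wings (a point): On the nut's axis at mid-height of its two wings; z up, x along one wing, the other along -x. Steel wings: upright flat ears 6 mm thick, out to 36 mm from the axis, 21 mm tall (15 to 36 mm out, 10.5 mm above and below this point). Hub radius 8.5 mm, below this point; stud radius 4.5 mm, up to 88.5 mm high. This point is 68 mm high when fully down, 76.3 mm at value 0.
- offcut: Loose hardwood offcut 40 (x) x 60 (y) x 40 mm standing on the board between stop and end block, 0.05 kg. Origin: centre of its underside; axes about parallel to the jig's. It starts 2 to 15 mm short of the end block, near x = +30 mm in the jig's frame; when home its origin is at y = +120 mm.
- hex_key: Bystander: black hex key, 23 x 92 x 6 mm, lying on the front strip of the board.
- marker: Bystander: black marker pen, 18 mm thick, 146 mm long, lying on the table in front of the board.
- tin: Bystander: grey round tin, 69 mm across, 54 mm tall, on the table just behind the jig's back fence.
- block: Bystander: brown sanding block 62 x 105 x 31 mm, right of the rip fence.
- measure: Bystander: yellow tape measure 36 x 89 x 71 mm, right of the rip fence.
Not all that is in view belongs to the job. There is more than one size of the offcut; the job needs the smallest.

How it is judged:
By the outcome, as a careful person would: the job done as asked, in the order asked, and still so for the second after the job is handed in, with the robot touching nothing.
It also fails if it takes over 72 s, if anything falls off the work surface, if the arm or the gripper's body presses on something with over 40 N, if the wrist force passes 120 N, or if a joint passes its speed limit or range.

## Robot

A 6-joint arm with a two-finger parallel gripper is mounted at the origin on a cart in front of the work surface, level with it; the furniture and walls round the work are solid. World frame = base frame: x ahead of the robot, y to its left, z up, the work surface at z = 0. Lengths are in mm, angles in rad, forces in N, time in s.
With the tool pointing down it reaches from about 350 to 1000 mm from the base axis. Payload 7.1 kg.
Tool frame: the origin (TCP) lies between the finger pads; the fingertips stand 17 mm ahead of it and the grasp point (between the pads) lies 2 mm behind it; z points along the fingers, y is the line along which they close (so a half turn about z gives the same grasp; the last joint's range is limited). The gripper opens to 85 mm and grips with 20 to 120 N. Pads are 22 mm wide; open, the fingers measure 114 mm over their backs; the gripper's body (76 mm by 85 mm) begins 54 mm behind the grasp point. The pads swing forward as they close: fully open they stand 13 mm farther back than shut.
Start: joints at [-1.271, 0.423, 1.63, -0, 1.089, -0.019], TCP at [195.91, -593.485, 248.319] pointing down, gripper open.
Joint ranges: [-3, 3], [-0.9, 2.11], [0.09, 2.58], [-1.31, 4.45], [0.11, 2.69], [-2.54, 2.54]. Speed limits (rad/s): [2.39, 2.39, 3.01, 3.14, 3.14, 3.14].

## Interface

Orientations are given as a unit quaternion [w, x, y, z].
In Python, from cell import ctrl, cams, finish_job gives the robot as it stands.
- The arm moves only by the tool carry_out, never from a script. Its arguments are lists of equal length, an entry for each row: "travel": the shift along the world's x, y, z in cm, a list of three; "yaw": the turn about the world's z in rad; "claw": the finger opening in cm, from 0 to 8.54. A call has 1 to 5 rows; each row is the pose to reach, as a shift and turn from the pose commanded when the call began; what a row does not reach only later rows make up. A row lasts 1/12 s, in which the tool goes at most 41.7 mm and 7.16 degrees, less where a joint would pass 70% of its speed; a pose out of reach is approached as far as the arm can. A call with a gripper value outside its range is refused whole. The fingers move at their own pace and stop on an object; the grip force is fixed at half the most. Time passes only in rows, so rows that repeat a pose let the fingers close. It gives the time, the measured TCP pose, the force, the opening and the grip force at its end, in the units of the state.
- ctrl.get_obs(): the state, without advancing time (a new reading comes with each control period).
- cams.get_image(name): name is "side" or "top"; returns a dict with "img" (400x640x3 uint8, red, green, blue), "range_z" (400x640 float32, mm along the optical axis (not along the pixel's ray), 0 where there is no reading), "mtx" (3x3 intrinsics, pixels), "distortion" ([k1, k2, p1, p2, k3] as OpenCV has them; the pictures are not rectified), "xyz" and "orientation" of the camera in the world. Camera axes: x right, y down, z forward; pixel columns grow to the right and rows downward; lengths in mm; the calibration is good to about 2 mm. A picture is of the moment at which its call begins.
- finish_job(): hands the job in; it is judged then, once.
Trained networks look in a picture, given as the dict that the camera call returned (one of the last four; its "shot" number tells which), for a name from the list of things; names that differ only in an ending like _2 or _b are one class to them, and where a whole thing is asked for, a point or a joint stands for the part that bears it (a point fixed in the world has none). Each returns a list of dicts, best first, with "conf" (0 to 1); they miss things now and then, are a little off and sometimes report something else, mostly with a low value. They report only what shows in the picture. A call takes as long as a camera call. They do not tell look-alikes from the thing itself.
- cams.recognise(picture, query): "xyz" ([x, y, z] in mm, in the coordinates of the camera as it stood for that picture, good to about 4 mm: the middle of the surface that is visible of it).
The state is a dict: "clock": time; "qpos": joint angles; "qd": joint speeds; "joint_efforts": joint torques, N m; "tcp_pos": TCP position; "tool_rot": TCP orientation; "ft_force": force on the tool from outside, world axes, zero at the start; "wrist_torque": the same for the moment, N m; "grip_width": finger opening in mm; "grip_force": force on a finger pad.
Only numpy, scipy, OpenCV 4.12 (cv2) and the standard library are available. Lean on these libraries where they do the work, as an engineer would, in place of code of your own. Each camera call takes 0.05 s, during which the arm holds its last target. There are 200 camera calls.

## Working session

There is one attempt and no reset: what is moved stays moved. The work goes in short steps, Python scripts to look and compute and a tool call to move; the robot and the scene stay as the last step left them, time stands still between calls to the robot, and variables do not carry over. Pictures are saved under pics/ and viewed, at most 10 in all, crops included, and the job is handed in when it is done.

Besides the shell and the picture viewer there is one more tool, called after ">>>" as name([rows], argument=value, ...), one row to a line, values as JSON. carry_out: Moves the arm, as the interface text tells. Its arguments: {"type":"object","properties":{"travel":{"type":"array","items":{"type":"array","items":{"type":"number"}}},"yaw":{"type":"array","items":{"type":"number"}},"claw":{"type":"array","items":{"type":"number"}}},"required":["travel","yaw","claw"]}

```bash
mkdir -p pics
cat > h.py <<'E'
import numpy as np, cv2
from cell import ctrl, cams, finish_job
from scipy.spatial.transform import Rotation as R
def rot(p):
    q=p["orientation"]; return R.from_quat([q[1],q[2],q[3],q[0]]).as_matrix()
def world(p,c): return rot(p)@np.array(c)+np.array(p["xyz"])
def cloud(p):
    h,w=p["range_z"].shape
    u,v=np.meshgrid(np.arange(w),np.arange(h))
    n=cv2.undistortPoints(np.stack([u,v],-1).reshape(-1,1,2).astype(np.float64),np.array(p["mtx"]),np.array(p["distortion"])).reshape(h,w,2)
    z=p["range_z"][...,None]
    return np.concatenate([n*z,z],-1)@rot(p).T+np.array(p["xyz"])
def pix(p,X):
    r=rot(p).T; t=-r@np.array(p["xyz"])
    return cv2.projectPoints(np.array(X,float).reshape(-1,1,3),cv2.Rodrigues(r)[0],t,np.array(p["mtx"]),np.array(p["distortion"]))[0].reshape(-1,2)
def save(p,n): cv2.imwrite("pics/"+n,cv2.cvtColor(p["img"],cv2.COLOR_RGB2BGR))
E
python3 - <<'E'
from h import *
np.set_printoptions(precision=1,suppress=True)
for c in ("top","side"):
    p=cams.get_image(c); save(p,c+"0.png"); np.savez(c+"0.npz",**{k:v for k,v in p.items()})
    print(c,p["xyz"],rot(p)[:,2])
    for q in ("jig","stop","nut_wings","offcut","end_face","stop_rear","stop_axis","hex_key","tin"):
        print(q,[(round(d["conf"],2),world(p,d["xyz"]),pix(p,world(p,d["xyz"]))[0]) for d in cams.recognise(p,q)][:3])
print(ctrl.get_obs())
E
```

```text
top [ 423.9  123.8 1318.4] [ 0.1  0.  -1. ]
jig [(0.6, array([530. , 232.6,  11.7]), array([304.1, 223.9])), (0.5, array([651.9, 215.2,  59.6]), array([307.6, 184.3]))]
stop [(0.67, array([547.1, 220.1,  51. ]), array([306.9, 217.4]))]
nut_wings []
offcut [(0.93, array([386.2, 512.5,  59.1]), array([214.2, 271.3])), (0.74, array([533.5, 353.8,  58. ]), array([264.5, 222.8])), (0.67, array([806.6,  89.5,  58.3]), array([345.5, 135.9]))]
end_face [(0.68, array([525.2, 232.5,  15.8]), array([304.1, 225.3])), (0.66, array([ 590.7, -140.4,   65.7]), array([421.5, 199.6]))]
stop_rear [(0.89, array([551.2, 222.4,  47.9]), array([306.2, 216.2]))]
stop_axis [(0.83, array([552. , 224.9,  50.4]), array([305.4, 215.9]))]
hex_key []
tin [(0.72, array([651. , 216.9,  61.7]), array([307. , 184.4]))]
side [ 379.8 1026.7  893.5] [ 0.2 -0.7 -0.7]
jig [(0.79, array([518.2, 274.7,  17.9]), array([338.8, 252.5]))]
stop [(0.96, array([540.5, 242.8,  47.6]), array([333.6, 236.2]))]
nut_wings []
offcut [(0.82, array([533.9, 359.6,  58.2]), array([327. , 265.2])), (0.73, array([379.7, 531. ,  64. ]), array([
[... 187 characters left out ...]
  49.9]), array([331.4, 235.8]))]
stop_axis [(0.94, array([543.4, 244.6,  49.7]), array([332.4, 236. ]))]
hex_key [(0.46, array([453.7, 280.7,  21.1]), array([360.9, 257. ]))]
tin [(0.77, array([652.8, 236.9,  53.1]), array([296.6, 227.6])), (0.55, array([542.4, 244.2,  49.9]), array([332.8, 235.9]))]
{'clock': 1.0, 'qpos': array([-1.3,  0.4,  1.6,  0. ,  1.1, -0. ]), 'qd': array([-0.,  0., -0.,  0.,  0.,  0.]), 'joint_efforts': array([  0. , -55.7, -28.2,   0. ,   0. ,  -0. ]), 'tcp_pos': array([ 195.9, -593.5,  248.3]), 'tool_rot': array([-0. ,  1. ,  0.2,  0. ]), 'ft_force': array([0.3, 0.1, 0.5]), 'wrist_torque': array([0. , 0. , 0.1]), 'grip_force': 0.0, 'grip_width': 85.14509794341078}
```

View pics/top0.png

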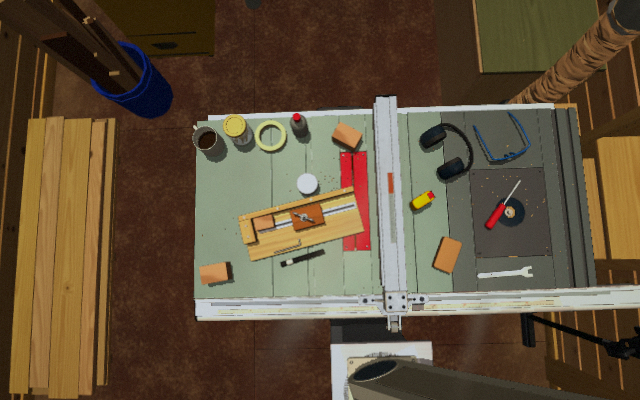

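View pics/side0.png

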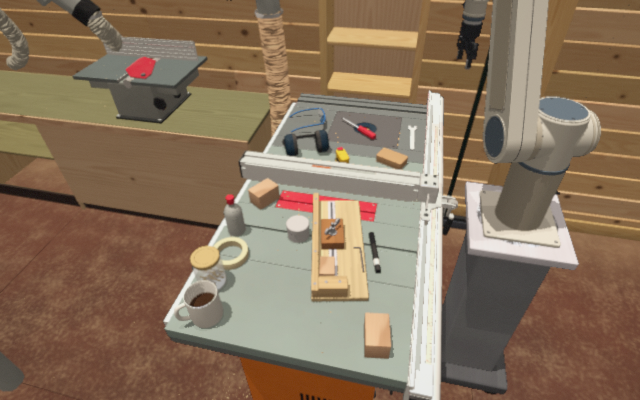

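Top view: jig centred near (303,223), end block at left (250,230), offcut (264,222), stop with nut (307,217), and a tall rip fence at column 390. I'll fit the jig pose to the depth clouds.

```bash
cat > fit.py <<'E'
from h import *
from scipy.optimize import differential_evolution
np.set_printoptions(precision=1,suppress=True)
P=[]
L=[]
for c in ("top","side"):
    p=dict(np.load(c+"0.npz")); W=cloud(p); m=(p["range_z"]>0); 
    k=m&(np.abs(W[...,0]-540)<190)&(np.abs(W[...,1]-260)<270)&(W[...,2]>-20)&(W[...,2]<110)
    P.append(W[k]); print(c,k.sum())
    f=m&(W[...,1]<80)&(W[...,1]>-150)&(W[...,0]>300)&(W[...,0]<800)
    print("rip fence",np.percentile(W[f][:,2],[50,90,98,100]), W[f&(W[...,2]>60)][:,1].min() , W[f&(W[...,2]>60)][:,1].max())
def H(l,s,ox,oy):
    x,y=l[:,0],l[:,1]; h=np.zeros(len(l))
    B=lambda a,b,c,d:(x>a)&(x<b)&(y>c)&(y<d)
    h[B(-75,75,-190,190)]=18
    h[B(-18,48,-110+s,-10+s)]=49.5
    h[B(ox-20,ox+20,oy-30,oy+30)]=58
    h[B(55,73,-190,190)]=53; h[B(-20,55,150,190)]=60
    return h
def cost(v,A):
    c,s_=np.cos(v[2]),np.sin(v[2]); d=A[:,:2]-v[:2]
    l=np.stack([c*d[:,0]+s_*d[:,1],-s_*d[:,0]+c*d[:,1]],1)
    r=np.abs(A[:,2]-v[6]-H(l,*v[3:6]))
    k=(np.abs(l[:,0])<95)&(np.abs(l[:,1])<210)
    return np.where(k,np.minimum(r,12),6).mean()
for A in P+[np.concatenate(P)]:
    r=differential_evolution(cost,[(480,580),(200,320),(0,.4),(0,45),(20,35),(100,120),(-4,4)],args=(A,),seed=1,maxiter=150,tol=1e-6)
    print(r.fun,np.round(r.x,3))
v=r.x
for A in P:
    c,s_=np.cos(v[2]),np.sin(v[2]); d=A[:,:2]-v[:2]
    l=np.stack([c*d[:,0]+s_*d[:,1],-s_*d[:,0]+c*d[:,1],A[:,2]-v[6]],1)-[15,v[3]-50,0]
    k=(np.hypot(l[:,0],l[:,1])<42)&(l[:,2]>60)
    print(l[k][np.argsort(l[k][:,2])])
E
python3 fit.py
python3 - <<'E'
import cv2
a=cv2.imread("pics/top0.png")[180:265,230:370]; b=cv2.imread("pics/side0.png")[190:300,290:390]
a=cv2.resize(a,None,fx=5,fy=5,interpolation=2)[:, :]; cv2.imwrite("pics/ct.png",a)
cv2.imwrite("pics/cs.png",cv2.resize(b,None,fx=5,fy=5,interpolation=2))
E
```

```text
top 19089
rip fence [ 3.  75.6 78.5 83.7] -149.62447398298792 79.13444815995396
side 20608
rip fence [38.1 75.3 77.4 80.7] -149.3724885814554 74.04401657014353
4.757337298018313 [530.5 241.4   0.2  37.6  30.9 113.5   0.3]
4.901322595967624 [531.1 240.1   0.2  38.3  31.1 115.9   0.2]
4.841575312052723 [530.7 241.9   0.2  37.   31.3 113.2   0.2]
[[  0.5  -7.9  63. ]
 [ -7.8  -2.6  63.4]
 [ -7.5   0.2  67.7]
 [ -3.    5.4  69.2]
 [-10.2  -9.   70.8]
 [ -7.1   3.   71.5]
 [  3.4  -6.1  71.5]
 [ -5.1  -0.9  73. ]
 [-20.5 -22.7  73.4]
 [ -4.4   2.1  73.7]
 [ -8.3 -13.   73.7]
 [  9.4  17.8  74.5]
 [ 10.8  11.   75. ]
 [  7.7  11.7  75.6]
 [  0.    7.2  75.7]
 [ -4.   -7.9  76.1]
 [ -7.   -7.1  76.2]
 [  3.6  -3.4  76.2]
 [  6.8   8.6  76.3]
 [-19.4 -29.6  76.4]
 [  2.9   6.3  77.2]
 [ -0.4  -5.7  77.8]
 [ -3.4  -5.   78.1]
 [ -5.  -11.   78.2]
 [-11.8 -12.4  78.2]
 [ -9.7 -16.2  78.6]
 [  5.6   5.4  79.2]
 [ -8.2 -10.3  79.8]
 [  3.3   9.1  80. ]
 [ 11.7  16.6  80.1]
 [ 17.9  27.9  80.2]
 [ -6.7  -4.4  80.4]
 [-19.1 -26.7  80.6]
 [  7.8  14.3  81.2]
 [ 14.6  15.7  81.5]
 [ 13.1  22.5  81.7
[... 2033 characters left out ...]
 79.7]
 [ -3.8   2.4  79.9]
 [-12.9 -17.   80.6]
 [ -0.9   3.3  80.9]
 [ -3.8  -0.4  81.1]
 [-12.7 -12.4  81.2]
 [  4.9   7.7  81.3]
 [ 13.5  19.5  81.4]
 [ 16.4  23.5  81.6]
 [ -9.9 -15.9  81.8]
 [ 19.2  23.7  81.9]
 [ 13.4  12.1  81.9]
 [-10.  -19.8  82. ]
 [ 10.7  20.6  82.5]
 [-15.8 -18.7  83. ]
 [ 13.5  17.3  83.2]
 [-18.9 -26.5  83.4]
 [ 19.1  22.4  84.5]
 [-12.8 -17.1  84.6]
 [ 16.3  22.9  85. ]
 [ -0.9   3.5  85.1]
 [  2.    3.6  85.2]
 [ 16.3  19.3  85.3]
 [-15.8 -20.3  85.4]
 [-12.9 -20.3  85.5]
 [ 10.7  20.   85.9]
 [-18.6 -19.2  86.4]
 [ -3.9  -3.   86.5]
 [  1.9   1.2  86.9]
 [ -3.8   1.7  87.2]
 [-15.8 -21.7  88.1]
 [  1.9  -0.8  88.8]
 [ -0.9   4.2  89.8]
 [ -0.9   0.6  90.2]]
```

View pics/ct.png

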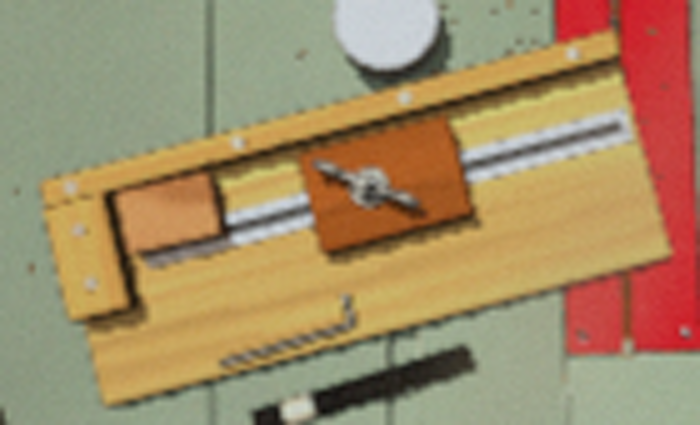

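View pics/cs.png

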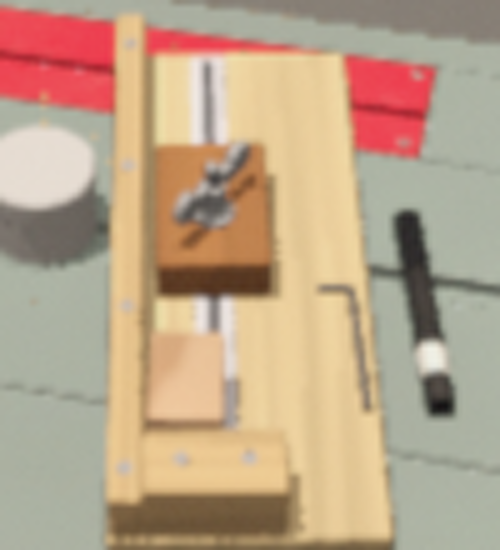

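Crops: the nut's wings run from (320,165) to (415,210), so about 53° in jig axes. The offcut is at (165,210) and the end block at left. The gap between stop and offcut is about 56 mm. Next I'll work out the waypoints.

```bash
cat >> h.py <<'E'
O=np.array([530.7,241.9,0.2]); 
def J(yaw): return np.array([[np.cos(yaw),-np.sin(yaw),0],[np.sin(yaw),np.cos(yaw),0],[0,0,1]])
def state():
    o=ctrl.get_obs(); q=o["tool_rot"]; M=R.from_quat([q[1],q[2],q[3],q[0]]).as_matrix()
    return o,np.array(o["tcp_pos"]),M
E
sed -i 's/^for A in P:$/np.save("jig.npy",v); print(v[2]); raise SystemExit\nfor A in P:/' fit.py; python3 fit.py
python3 - <<'E'
from h import *
np.set_printoptions(precision=3,suppress=True)
v=np.load("jig.npy"); o,t,M=state(); print(M,o["qpos"])
ya=np.arctan2(M[1,1],M[0,1]); print("tool y angle",ya,"dyaw to jig x",(v[2]-ya+np.pi/2)%np.pi-np.pi/2)
for n,l in (("pre",[15,-110+v[3]-45,30+17]),("nut home",[15,50,0])):
    w=J(v[2])@np.array(l)+[v[0],v[1],v[6]]; print(n,w,(w-t)/10)
E
```

```text
top 19089
rip fence [ 3.  75.6 78.5 83.7] -149.62447398298792 79.13444815995396
side 20608
rip fence [38.1 75.3 77.4 80.7] -149.3724885814554 74.04401657014353
4.757337298018313 [530.5 241.4   0.2  37.6  30.9 113.5   0.3]
4.901322595967624 [531.1 240.1   0.2  38.3  31.1 115.9   0.2]
4.841575312052723 [530.7 241.9   0.2  37.   31.3 113.2   0.2]
0.2292890126636934
[[ 0.95   0.313  0.   ]
 [ 0.313 -0.95   0.   ]
 [ 0.    -0.    -1.   ]] [-1.271  0.423  1.63   0.     1.089 -0.019]
tool y angle -1.2520077409921038 dyaw to jig x 1.4812967536557973
pre [572.093 130.352  47.186] [ 37.617  72.382 -20.113]
nut home [533.905 293.974   0.186] [ 33.798  88.744 -24.813]
```

>>> carry_out([
  [1.5, 2.9, 0],
  [3, 5.8, 0],
  [4.5, 8.7, 0],
  [6, 11.6, 0],
  [7.5, 14.5, 0],
], yaw=[0.06, 0.12, 0.18, 0.24, 0.296], claw=[0, 0, 0, 0, 0])

```text
clock: 1.42
tcp_pos: [271.3, -447.2, 248.4]
tool_rot: [0.0, 0.953, 0.304, 0.0]
ft_force: [0.3, -1.2, 0.5]
grip_width: 25.1
grip_force: 0.0
```

>>> carry_out([
  [1.5, 2.9, 0],
  [3, 5.8, 0],
  [4.5, 8.7, 0],
  [6, 11.6, 0],
  [7.5, 14.5, 0],
], yaw=[0.06, 0.12, 0.18, 0.24, 0.296], claw=[0, 0, 0, 0, 0])

```text
clock: 1.83
tcp_pos: [346.4, -302.1, 248.5]
tool_rot: [0.0, 0.897, 0.441, 0.0]
ft_force: [-0.2, 0.7, -0.4]
grip_width: 0.0
grip_force: 0.0
```

>>> carry_out([
  [1.5, 2.9, 0],
  [3, 5.8, 0],
  [4.5, 8.7, 0],
  [6, 11.6, 0],
  [7.5, 14.5, 0],
], yaw=[0.06, 0.12, 0.18, 0.24, 0.296], claw=[0, 0, 0, 0, 0])

```text
clock: 2.25
tcp_pos: [421.5, -157.0, 248.6]
tool_rot: [0.0, 0.823, 0.569, 0.0]
ft_force: [1.2, -1.1, -0.1]
grip_width: 0.0
grip_force: 0.0
```

>>> carry_out([
  [1.5, 2.9, 0],
  [3, 5.8, 0],
  [4.5, 8.7, 0],
  [6, 11.6, 0],
  [7.5, 14.5, 0],
], yaw=[0.06, 0.12, 0.18, 0.24, 0.296], claw=[0, 0, 0, 0, 0])

```text
clock: 2.67
tcp_pos: [496.5, -11.8, 248.6]
tool_rot: [0.0, 0.73, 0.684, 0.0]
ft_force: [0.7, 0.2, 0.5]
grip_width: 0.0
grip_force: 0.0
```

>>> carry_out([
  [1.5, 2.9, 0],
  [3, 5.8, 0],
  [4.5, 8.7, 0],
  [6, 11.6, 0],
  [7.5, 14.5, 0],
], yaw=[0.06, 0.12, 0.18, 0.24, 0.297], claw=[0, 0, 0, 0, 0])

```text
clock: 3.08
tcp_pos: [571.4, 133.2, 248.4]
tool_rot: [0.0, 0.62, 0.784, 0.0]
ft_force: [0.6, 0.3, -0.3]
grip_width: 0.1
grip_force: 0.0
```

>>> carry_out([
  [0, 0, -4],
  [0, -0.2, -8],
  [0, -0.3, -12],
  [0, -0.3, -16],
  [0, -0.3, -20],
], yaw=[0, 0, 0, 0, 0], claw=[0, 0, 0, 0, 0])

```text
clock: 3.5
tcp_pos: [571.0, 128.7, 46.8]
tool_rot: [0.0, 0.622, 0.783, 0.0]
ft_force: [0.6, 0.0, 0.6]
grip_width: -0.1
grip_force: 0.0
```

>>> carry_out([
  [0, 0, -0.1],
  [-0.23, 0.97, -0.1],
  [-0.45, 1.95, -0.1],
  [-0.68, 2.92, -0.1],
  [-0.8, 3.4, -0.1],
], yaw=[0, 0, 0, 0, 0], claw=[0, 0, 0, 0, 0])

```text
clock: 3.92
tcp_pos: [564.8, 164.3, 50.5]
tool_rot: [0.002, 0.621, 0.784, 0.002]
ft_force: [3.3, -8.0, 2.1]
grip_width: -0.1
grip_force: 4.2
```

>>> carry_out([
  [-0.18, 0.78, 0],
  [-0.36, 1.56, 0],
  [-0.55, 2.34, 0],
  [-0.73, 3.12, 0],
  [-0.91, 3.9, 0],
], yaw=[0, 0, 0, 0, 0], claw=[0, 0, 0, 0, 0])

```text
clock: 4.33
tcp_pos: [556.0, 202.0, 50.5]
tool_rot: [0.002, 0.621, 0.784, 0.002]
ft_force: [3.4, -8.3, 3.8]
grip_width: 0.1
grip_force: 4.4
```

>>> carry_out([
  [-0.11, 0.49, 0],
  [-0.22, 0.97, 0],
  [-0.32, 1.36, 0],
  [-0.39, 1.66, 0],
  [-0.43, 1.85, 0],
], yaw=[0, 0, 0, 0, 0], claw=[0, 0, 0, 0, 0])

```text
clock: 4.75
tcp_pos: [551.6, 220.6, 50.5]
tool_rot: [0.002, 0.621, 0.784, 0.002]
ft_force: [2.5, -8.6, 3.6]
grip_width: 0.3
grip_force: 4.2
```

Run:
```python
from h import *
v=np.load("jig.npy"); o,t,M=state(); print(o["ft_force"],o["wrist_torque"],t,J(v[2]).T@(t-[v[0],v[1],v[6]]))
p=cams.get_image("side"); q=cams.get_image("top"); 
s=cv2.resize(p["img"][190:300,290:390],None,fx=4,fy=4,interpolation=2); t2=cv2.resize(q["img"][160:270,230:350],None,fx=4,fy=4,interpolation=2)
cv2.imwrite("pics/push.png",cv2.cvtColor(np.hstack([s,t2]),cv2.COLOR_RGB2BGR)[:,:800])
```

```text
[ 2.46761483 -8.56574388  3.63801529] [-1.33373786 -0.46677167 -0.00336125] [551.6315823  220.59376876  50.48084174] [ 15.58443755 -25.48867787  50.29507067]
```

View pics/push.png

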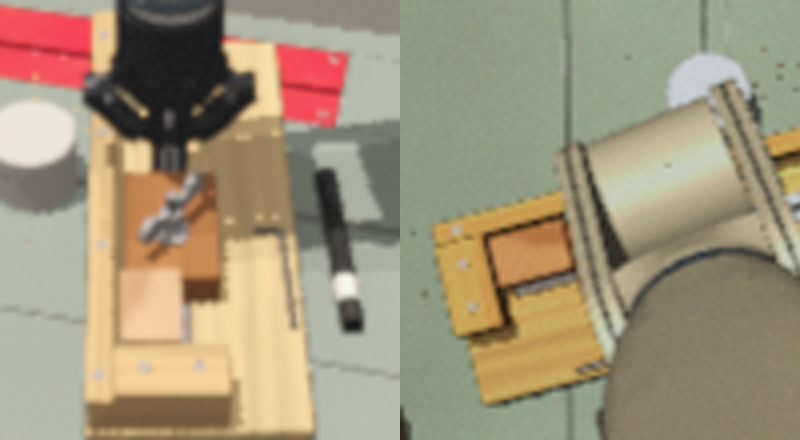

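The stop (side crop (170,220)) is touching the offcut or nearly so. A sliver of gap to the end block may remain, so I'll push on in small steps and watch the force.

>>> carry_out([
  [-0.02, 0.1, 0],
  [-0.05, 0.2, 0],
  [-0.07, 0.29, 0],
  [-0.08, 0.34, 0],
  [-0.09, 0.39, 0],
], yaw=[0, 0, 0, 0, 0], claw=[0, 0, 0, 0, 0])

```text
clock: 5.27
tcp_pos: [550.8, 224.1, 50.5]
tool_rot: [0.002, 0.621, 0.784, 0.002]
ft_force: [4.3, -11.5, 3.1]
grip_width: 0.1
grip_force: 6.3
```

>>> carry_out([
  [-0.01, 0.05, 0],
  [-0.02, 0.1, 0],
  [-0.03, 0.15, 0],
  [-0.04, 0.18, 0],
  [-0.05, 0.2, 0],
], yaw=[0, 0, 0, 0, 0], claw=[0, 0, 0, 0, 0])

```text
clock: 5.68
tcp_pos: [550.7, 224.2, 50.5]
tool_rot: [0.003, 0.621, 0.784, 0.001]
ft_force: [6.9, -20.0, 4.7]
grip_width: -0.3
grip_force: 10.7
```

Snug: movement stopped while the force rose to 20 N. Now I'll back off, lift, and go over to the nut.

>>> carry_out([
  [0.25, -0.9, 0],
  [0.5, -1.95, 0],
  [0.5, -1.95, 4],
  [0.5, -1.95, 8],
  [0.5, -1.95, 8],
], yaw=[0, 0, 0, 0, 0], claw=[0, 0, 0, 0, 0])

```text
clock: 6.1
tcp_pos: [557.4, 207.9, 135.1]
tool_rot: [0.003, 0.622, 0.783, 0.005]
ft_force: [1.8, 1.5, 0.1]
grip_width: 0.3
grip_force: 0.0
```

>>> carry_out([
  [-1.1, 2.6, 0],
  [-2.3, 5.2, 0],
  [-3.5, 7.8, 0],
  [-4.7, 10.4, 0],
  [-4.7, 10.4, 0],
], yaw=[0, 0, 0, 0, 0], claw=[0, 0, 0, 0, 0])

```text
clock: 6.52
tcp_pos: [504.7, 314.5, 128.8]
tool_rot: [-0.0, 0.62, 0.784, 0.002]
ft_force: [0.4, -0.0, 0.7]
grip_width: -0.1
grip_force: 0.0
```

```bash
cat >> h.py <<'E'
def meas():
    v=np.load("jig.npy"); o,t,M=state(); print("tcp jig",np.round(J(v[2]).T@(t-[v[0],v[1],v[6]]),1),"t",t.round(1),"F",np.round(o["ft_force"],1))
    for c in ("top","side"):
        p=cams.get_image(c); W=cloud(p); k=p["range_z"]>0
        L=(W-[v[0],v[1],v[6]])@J(v[2])
        def box(a,b,z0,z1): return L[k&(L[...,0]>a[0])&(L[...,0]<a[1])&(L[...,1]>b[0])&(L[...,1]<b[1])&(L[...,2]>z0)&(L[...,2]<z1)]
        n=box((-25,55),(10,95),60,92); 
        n=n[(n[:,2]>62)]; d=n[:,:2]-[15,50]; r=np.hypot(*d.T); e=(r>14)&(r<39)
        a=2*np.arctan2(d[e,1],d[e,0]); ang=np.degrees(np.arctan2(np.sin(a).mean(),np.cos(a).mean())/2)
        stud=n[(n[:,2]>85)]
        print(c,"ear pts",e.sum(),"axis angle mod180",ang.round(1),"z pct",np.percentile(n[e][:,2],[5,50,95]).round(1) if e.sum() else None,"stud",np.median(stud,0).round(1) if len(stud) else None)
        oc=box((5,60),(70,165),54,58.9+3); 
        st=box((-25,52),(-20,88),45,54)
        print("  stop top y",np.percentile(st[:,1],[2,98]).round(1),"x",np.percentile(st[:,0],[2,98]).round(1))
    return p
E
python3 -c "
from h import *
save(meas(),'side1.png')
import cv2
b=cv2.imread('pics/side1.png')[190:310,280:400]; cv2.imwrite('pics/cs1.png',cv2.resize(b,None,fx=5,fy=5,interpolation=2))"
```

```text
tcp jig [ -8.8  76.6 128.6] t [504.7 314.5 128.8] F [ 0.4 -0.   0.7]
top ear pts 15 axis angle mod180 52.0 z pct [77.4 83.5 88.5] stud [-1.3 28.8 87.3]
  stop top y [-8.6 46.7] x [-16.8  46.3]
side ear pts 43 axis angle mod180 55.5 z pct [67.6 78.4 85.3] stud [18.1 52.7 86.2]
  stop top y [-7.8 85.8] x [-16.4  46. ]
```

View pics/cs1.png

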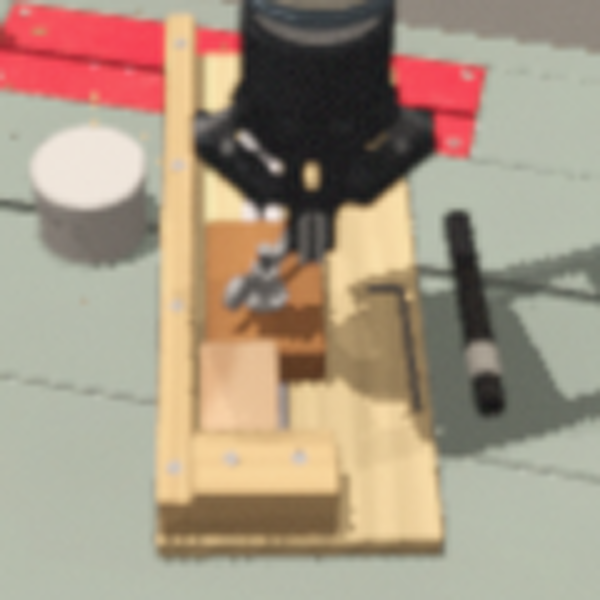

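Side crop: the offcut is tight against stop and end block, and the nut (255,280) is unchanged. I'll descend beside the wing.

>>> carry_out([
  [0.4, -0.5, -2.4],
  [0.4, -0.5, -4.7],
  [0.4, -0.5, -4.7],
  [0.4, -0.5, -4.7],
], yaw=[0, 0, 0, 0], claw=[0, 0, 0, 0])

```text
clock: 6.95
tcp_pos: [509.8, 304.2, 79.9]
tool_rot: [-0.0, 0.622, 0.783, -0.001]
ft_force: [0.5, 1.2, -0.0]
grip_width: 0.0
grip_force: 0.0
```

```bash
cat > orb.py <<'E'
import sys
from h import *
v=np.load("jig.npy"); o,t,M=state(); l=J(v[2]).T@(t-[v[0],v[1],v[6]]); d=l[:2]-[15,50]
print("jig",l.round(1),"R",np.hypot(*d).round(1),"ang",np.degrees(np.arctan2(d[1],d[0])).round(1),"F",(J(v[2]).T@np.array(o["ft_force"])).round(1))
if len(sys.argv)>1:   # nominal orbit offsets (cm, world) from angle a0 in calls of 5 rows
    a0,step,n,Rr=map(float,sys.argv[1:5]); a=np.radians(a0)
    for c in range(int(n)):
        b=np.radians(a0-step*5*c); A=b-np.radians(step)*np.arange(1,6)
        D=Rr*np.stack([np.cos(A)-np.cos(b),np.sin(A)-np.sin(b),0*A],1)@J(v[2]).T/10
        print(round(np.degrees(A[-1])),[list(x) for x in D.round(2)[:,:2]])
E
python3 orb.py 135 18 8 30
```

```text
jig [-6.1 65.4 79.7] R 26.2 ang 143.9 F [ 0.7  1.1 -0. ]
45 [[np.float64(0.61), np.float64(0.71)], [np.float64(1.42), np.float64(1.2)], [np.float64(2.33), np.float64(1.41)], [np.float64(3.27), np.float64(1.33)], [np.float64(4.13), np.float64(0.96)]]
-45 [[np.float64(0.71), np.float64(-0.61)], [np.float64(1.2), np.float64(-1.42)], [np.float64(1.41), np.float64(-2.33)], [np.float64(1.33), np.float64(-3.27)], [np.float64(0.96), np.float64(-4.13)]]
-135 [[np.float64(-0.61), np.float64(-0.71)], [np.float64(-1.42), np.float64(-1.2)], [np.float64(-2.33), np.float64(-1.41)], [np.float64(-3.27), np.float64(-1.33)], [np.float64(-4.13), np.float64(-0.96)]]
-225 [[np.float64(-0.71), np.float64(0.61)], [np.float64(-1.2), np.float64(1.42)], [np.float64(-1.41), np.float64(2.33)], [np.float64(-1.33), np.float64(3.27)], [np.float64(-0.96), np.float64(4.13)]]
-315 [[np.float64(0.61), np.float64(0.71)], [np.float64(1.42), np.float64(1.2)], [np.float64(2.33), np.float64(1.41)], [np.float64(3.27), np.float64(1.33)], [np.float64(4.13), np.float64(0.96)]]
-405 [[np.float64(0.71), np.float64(-0.61)], [np.float64(1.2), np.float64(-1.42)], [np.float64(1.41), np.float64(-2.33)], [np.float64(1.33), np.float64(-3.27)], [np.float64(0.96), np.float64(-4.13)]]
-495 [[np.float64(-0.61), np.float64(-0.71)], [np.float64(-1.42), np.float64(-1.2)], [np.float64(-2.33), np.float64(-1.41)], [np.float64(-3.27), np.float64(-1.33)], [np.float64(-4.13), np.float64(-0.96)]]
-585 [[np.float64(-0.71), np.float64(0.61)], [np.float64(-1.2), np.float64(1.42)], [np.float64(-1.41), np.float64(2.33)], [np.float64(-1.33), np.float64(3.27)], [np.float64(-0.96), np.float64(4.13)]]
```

>>> carry_out([
  [-0.1, 0.5, 0.1],
  [-0.1, 0.5, 0.1],
  [-0.1, 0.5, 0.1],
], yaw=[0, 0, 0], claw=[0, 0, 0])

```text
clock: 7.2
tcp_pos: [510.0, 311.1, 82.8]
tool_rot: [0.0, 0.622, 0.783, 0.001]
ft_force: [0.2, 0.2, 0.1]
grip_width: 0.1
grip_force: 0.0
```

```bash
sed -i 's/\[list(x) for x in D.round(2)\[:,:2\]\]/D.round(2)[:,:2].tolist()/' orb.py; python3 orb.py 135 12 6 30
```

```text
jig [-4.4 72.1 82.6] R 29.4 ang 131.3 F [0.2 0.2 0.1]
75 [[0.38, 0.5], [0.86, 0.9], [1.42, 1.2], [2.02, 1.37], [2.65, 1.41]]
15 [[0.62, -0.09], [1.21, -0.3], [1.74, -0.63], [2.2, -1.06], [2.55, -1.58]]
-45 [[0.24, -0.58], [0.35, -1.2], [0.33, -1.83], [0.18, -2.43], [-0.1, -3.0]]
-105 [[-0.38, -0.5], [-0.86, -0.9], [-1.42, -1.2], [-2.02, -1.37], [-2.65, -1.41]]
-165 [[-0.62, 0.09], [-1.21, 0.3], [-1.74, 0.63], [-2.2, 1.06], [-2.55, 1.58]]
-225 [[-0.24, 0.58], [-0.35, 1.2], [-0.33, 1.83], [-0.18, 2.43], [0.1, 3.0]]
```

>>> carry_out([
  [0.38, 0.5, 0],
  [0.86, 0.9, 0],
  [1.42, 1.2, 0],
  [2.02, 1.37, 0],
  [2.65, 1.41, 0],
], yaw=[0, 0, 0, 0, 0], claw=[0, 0, 0, 0, 0])

```text
clock: 7.62
tcp_pos: [536.1, 325.0, 81.3]
tool_rot: [-0.0, 0.622, 0.783, -0.0]
ft_force: [-1.0, -0.2, -0.4]
grip_width: 0.1
grip_force: 0.5
```

>>> carry_out([
  [0.62, -0.09, 0],
  [1.21, -0.3, 0],
  [1.74, -0.63, 0],
  [2.2, -1.06, 0],
  [2.55, -1.58, 0],
], yaw=[0, 0, 0, 0, 0], claw=[0, 0, 0, 0, 0])

```text
clock: 8.03
tcp_pos: [561.8, 308.3, 81.3]
tool_rot: [-0.0, 0.622, 0.783, 0.0]
ft_force: [-0.3, 1.6, -0.7]
grip_width: -0.3
grip_force: 0.8
```

```bash
python3 orb.py; python3 -c "
from h import *
meas()"
```

```text
jig [45.4 57.6 81.1] R 31.3 ang 14.1 F [ 0.   1.6 -0.7]
tcp jig [45.4 57.6 81.1] t [561.8 308.3  81.3] F [-0.3  1.6 -0.7]
top ear pts 0 axis angle mod180 nan z pct None stud None
  stop top y [-8.7  8.6] x [-15.5  46.1]
side ear pts 85 axis angle mod180 1.2 z pct [67.4 77.4 89.2] stud [39.9 64.1 88. ]
  stop top y [-5.6 86.7] x [-17.2  46. ]h.py:30: RuntimeWarning: Mean of empty slice.
  a=2*np.arctan2(d[e,1],d[e,0]); ang=np.degrees(np.arctan2(np.sin(a).mean(),np.cos(a).mean())/2)
  ret = ret.dtype.type(ret / rcount)
```

>>> carry_out([
  [0.24, -0.58, 0],
  [0.35, -1.2, 0],
  [0.33, -1.83, 0],
  [0.18, -2.43, 0],
  [-0.1, -3.0, 0],
], yaw=[0, 0, 0, 0, 0], claw=[0, 0, 0, 0, 0])

```text
clock: 8.55
tcp_pos: [560.4, 278.0, 81.5]
tool_rot: [0.0, 0.622, 0.783, 0.0]
ft_force: [-0.2, 1.2, 0.1]
grip_width: -0.0
grip_force: 0.6
```

>>> carry_out([
  [-0.38, -0.5, 0],
  [-0.86, -0.9, 0],
  [-1.42, -1.2, 0],
  [-2.02, -1.37, 0],
  [-2.65, -1.41, 0],
], yaw=[0, 0, 0, 0, 0], claw=[0, 0, 0, 0, 0])

```text
clock: 8.97
tcp_pos: [532.9, 264.1, 81.3]
tool_rot: [0.0, 0.622, 0.783, -0.0]
ft_force: [1.5, -0.7, 0.1]
grip_width: -0.2
grip_force: 0.6
```

>>> carry_out([
  [-0.62, 0.09, 0],
  [-1.21, 0.3, 0],
  [-1.74, 0.63, 0],
  [-2.2, 1.06, 0],
  [-2.55, 1.58, 0],
], yaw=[0, 0, 0, 0, 0], claw=[0, 0, 0, 0, 0])

```text
clock: 9.38
tcp_pos: [507.3, 280.7, 81.2]
tool_rot: [-0.0, 0.622, 0.783, -0.0]
ft_force: [1.4, -1.5, 0.6]
grip_width: -0.2
grip_force: 0.8
```

```bash
python3 orb.py; python3 -c "
from h import *
p=meas(); save(p,'side2.png')
b=cv2.imread('pics/side2.png')[190:310,280:400]; cv2.imwrite('pics/cs2.png',cv2.resize(b,None,fx=5,fy=5,interpolation=2))" 2>/dev/null
```

```text
jig [-14.   43.1  81. ] R 29.8 ang -166.6 F [ 1.  -1.8  0.6]
tcp jig [-14.   43.1  81. ] t [507.3 280.7  81.2] F [ 1.4 -1.5  0.6]
top ear pts 0 axis angle mod180 nan z pct None stud None
  stop top y [-9.2  4.8] x [-15.5  45.8]
side ear pts 119 axis angle mod180 -17.5 z pct [64.6 77.2 89.2] stud [-6.3 53.2 88.8]
  stop top y [-7.2 85.9] x [-16.7  46. ]
```

View pics/cs2.png

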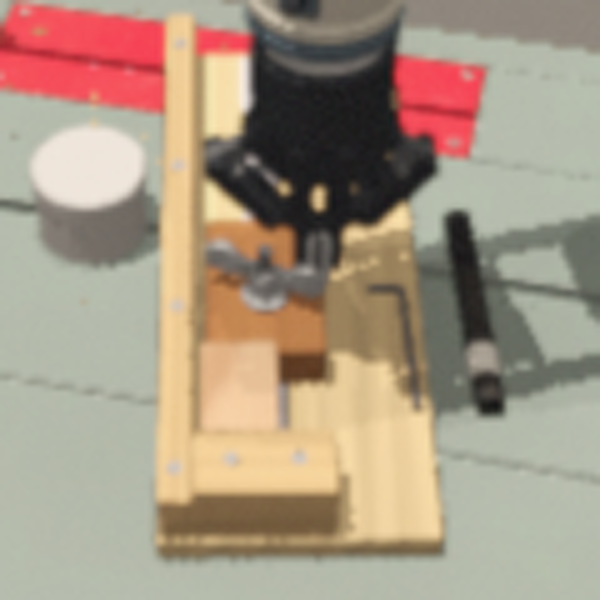

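The near wing (315,280) lies almost along jig x, just ahead of the finger at about (318,250). I'll measure the far wing's height to tell how many half-turns remain, and carry on.

>>> carry_out([
  [-0.24, 0.58, 0],
  [-0.35, 1.2, 0],
  [-0.33, 1.83, 0],
  [-0.18, 2.43, 0],
  [0.1, 3.0, 0],
], yaw=[0, 0, 0, 0, 0], claw=[0, 0, 0, 0, 0])

```text
clock: 9.9
tcp_pos: [508.9, 311.1, 81.2]
tool_rot: [-0.0, 0.622, 0.783, -0.0]
ft_force: [-0.3, -0.4, -0.6]
grip_width: -0.2
grip_force: 0.6
```

>>> carry_out([
  [0.38, 0.5, 0],
  [0.86, 0.9, 0],
  [1.42, 1.2, 0],
  [2.02, 1.37, 0],
], yaw=[0, 0, 0, 0], claw=[0, 0, 0, 0])

```text
clock: 10.23
tcp_pos: [529.9, 324.7, 81.3]
tool_rot: [-0.0, 0.622, 0.783, 0.0]
ft_force: [-0.8, -0.4, -0.0]
grip_width: 0.0
grip_force: 0.6
```

```bash
python3 orb.py; python3 -c "
from h import *
v=np.load('jig.npy'); o,t,M=state()
for f in (0,1):
    p=dict(np.load('side0.npz')) if f==0 else cams.get_image('side')
    L=(cloud(p)-[v[0],v[1],v[6]])@J(v[2]); L=L[(p['range_z']>0)]
    s=v[3] if f==0 else 100
    d=L[:,:2]-[15,s-50]; r=np.hypot(*d.T); fd=d-((J(v[2]).T@(t-[v[0],v[1],v[6]]))[:2]-[15,50])
    k=(r>16)&(r<38)&(L[:,2]>56)&(L[:,2]<95)
    if f: k&=(np.abs(fd[:,0])>20)|(np.abs(fd[:,1])>18)
    a=np.degrees(np.arctan2(d[k,1],d[k,0])); print(k.sum(),np.histogram(a,12,(-180,180))[0]); 
    for lo,hi in ((-180,0),(0,180)):
        q=(a>lo)&(a<hi); z=L[k][q][:,2]
        if len(z)>5: print(lo,np.median(a[q]).round(1),np.percentile(z,[5,50,90,95,100]).round(1))
    kt=(np.abs(L[:,0]-15)<30)&(np.abs(d[:,1]-0)<90)&(np.abs(L[:,2]-49.5)<4); print('stop top',np.median(L[kt][:,2]))
"
```

```text
jig [18.1 80.8 81.1] R 31.0 ang 84.3 F [-0.8 -0.2 -0. ]
55 [ 0 25  1  0  0  0  0 24  5  0  0  0]
-180 -129.0 [65.6 78.9 85.4 86.2 88.1]
0 56.1 [68.3 78.1 84.6 85.2 85.9]
stop top 49.4669005263066
1 [0 1 0 0 0 0 0 0 0 0 0 0]
stop top 49.40899222346863
```

```bash
python3 orb.py 84 10 1 30;  python3 orb.py 34 6 3 30
```

```text
jig [19.6 80.8 81.4] R 31.1 ang 81.6 F [1.  1.1 0.2]
34 [[0.52, 0.02], [1.04, -0.05], [1.54, -0.21], [2.0, -0.46], [2.41, -0.78]]
jig [19.6 80.8 81.4] R 31.1 ang 81.6 F [1.  1.1 0.2]
4 [[0.22, -0.23], [0.41, -0.47], [0.58, -0.74], [0.72, -1.02], [0.83, -1.31]]
-26 [[0.08, -0.3], [0.12, -0.62], [0.13, -0.93], [0.11, -1.24], [0.06, -1.55]]
-56 [[-0.09, -0.3], [-0.2, -0.59], [-0.35, -0.87], [-0.52, -1.13], [-0.73, -1.37]]
```

>>> carry_out([
  [0.52, 0.02, 0],
  [1.04, -0.05, 0],
  [1.54, -0.21, 0],
  [2.0, -0.46, 0],
  [2.41, -0.78, 0],
], yaw=[0, 0, 0, 0, 0], claw=[0, 0, 0, 0, 0])

```text
clock: 10.7
tcp_pos: [554.1, 316.1, 81.4]
tool_rot: [0.0, 0.622, 0.783, 0.0]
ft_force: [-0.5, 0.2, -0.4]
grip_width: -0.2
grip_force: 0.5
```

>>> carry_out([
  [0.22, -0.23, 0],
  [0.41, -0.47, 0],
], yaw=[0, 0], claw=[0, 0])

```text
clock: 10.87
tcp_pos: [557.9, 311.2, 81.4]
tool_rot: [0.0, 0.622, 0.783, 0.0]
ft_force: [-1.7, 1.6, 0.0]
grip_width: -0.1
grip_force: 0.8
```

>>> carry_out([
  [0.17, -0.27, 0],
  [0.31, -0.55, 0],
], yaw=[0, 0], claw=[0, 0])

```text
clock: 11.03
tcp_pos: [560.8, 305.9, 81.4]
tool_rot: [-0.0, 0.622, 0.783, 0.0]
ft_force: [-0.9, 1.3, 0.4]
grip_width: -0.2
grip_force: 0.7
```

```bash
python3 orb.py 10 12 3 30; python3 orb.py -170 6 1 30
```

```text
jig [43.9 55.5 81.2] R 29.4 ang 10.8 F [-0.6  1.5  0.4]
-50 [[0.18, -0.6], [0.24, -1.22], [0.17, -1.85], [-0.04, -2.44], [-0.36, -2.98]]
-110 [[-0.43, -0.46], [-0.94, -0.82], [-1.52, -1.07], [-2.13, -1.19], [-2.76, -1.18]]
-170 [[-0.61, 0.14], [-1.18, 0.4], [-1.68, 0.78], [-2.09, 1.25], [-2.4, 1.8]]
jig [43.9 55.5 81.2] R 29.4 ang 10.8 F [-0.6  1.5  0.4]
-200 [[-0.11, 0.29], [-0.18, 0.6], [-0.23, 0.91], [-0.24, 1.22], [-0.22, 1.54]]
```

No hard stop here, so half a turn remains.

>>> carry_out([
  [0.18, -0.6, 0],
  [0.24, -1.22, 0],
  [0.17, -1.85, 0],
  [-0.04, -2.44, 0],
  [-0.36, -2.98, 0],
], yaw=[0, 0, 0, 0, 0], claw=[0, 0, 0, 0, 0])

```text
clock: 11.45
tcp_pos: [557.2, 275.5, 81.5]
tool_rot: [0.0, 0.622, 0.783, 0.0]
ft_force: [1.7, 2.0, -0.4]
grip_width: -0.0
grip_force: 0.6
```

>>> carry_out([
  [-0.43, -0.46, 0],
  [-0.94, -0.82, 0],
  [-1.52, -1.07, 0],
  [-2.13, -1.19, 0],
  [-2.76, -1.18, 0],
], yaw=[0, 0, 0, 0, 0], claw=[0, 0, 0, 0, 0])

```text
clock: 11.87
tcp_pos: [528.5, 264.1, 81.3]
tool_rot: [-0.0, 0.622, 0.783, -0.0]
ft_force: [0.9, -1.2, -0.3]
grip_width: -0.0
grip_force: 0.5
```

>>> carry_out([
  [-0.6, 0.12, 0],
  [-0.9, 0.22, 0],
  [-1.1, 0.34, 0],
], yaw=[0, 0, 0], claw=[0, 0, 0])

```text
clock: 12.12
tcp_pos: [517.5, 268.1, 81.2]
tool_rot: [-0.0, 0.621, 0.783, -0.0]
ft_force: [0.2, -0.6, 0.3]
grip_width: 0.1
grip_force: 0.5
```

```bash
python3 orb.py -135 4 2 30;python3 orb.py -155 4 2 30
```

```text
jig [-6.8 28.5 81. ] R 30.6 ang -135.4 F [ 0.  -0.7  0.3]
-155 [[-0.17, 0.12], [-0.34, 0.25], [-0.5, 0.38], [-0.64, 0.54], [-0.78, 0.7]]
-175 [[-0.12, 0.17], [-0.23, 0.35], [-0.33, 0.53], [-0.42, 0.72], [-0.49, 0.92]]
jig [-6.8 28.5 81. ] R 30.6 ang -135.4 F [ 0.  -0.7  0.3]
-175 [[-0.12, 0.17], [-0.23, 0.35], [-0.33, 0.53], [-0.42, 0.72], [-0.49, 0.92]]
-195 [[-0.06, 0.2], [-0.1, 0.41], [-0.13, 0.61], [-0.15, 0.82], [-0.15, 1.03]]
```

>>> carry_out([
  [-0.17, 0.12, 0],
  [-0.34, 0.25, 0],
  [-0.5, 0.38, 0],
  [-0.64, 0.54, 0],
], yaw=[0, 0, 0, 0], claw=[0, 0, 0, 0])

```text
clock: 12.45
tcp_pos: [511.9, 273.4, 81.3]
tool_rot: [-0.0, 0.622, 0.783, -0.0]
ft_force: [1.3, -0.8, 0.3]
grip_width: 0.1
grip_force: 0.5
```

>>> carry_out([
  [-0.05, 0.1, 0],
  [-0.09, 0.2, 0],
  [-0.13, 0.3, 0],
  [-0.13, 0.3, 0],
], yaw=[0, 0, 0, 0], claw=[0, 0, 0, 0])

```text
clock: 12.78
tcp_pos: [511.5, 274.3, 81.3]
tool_rot: [0.001, 0.621, 0.784, -0.001]
ft_force: [6.2, -14.1, 0.7]
grip_width: -0.1
grip_force: 7.3
```

```bash
python3 orb.py
```

```text
jig [-11.3  35.9  81.1] R 29.8 ang -151.8 F [  2.9 -15.2   0.7]
```

Hard stop reached exactly where predicted, at 15 N with the finger at jig y = 36. I'll back off and check.

>>> carry_out([
  [0.2, -0.6, 0],
  [0.3, -1.2, 0],
  [0.3, -1.2, 4],
  [0.3, -1.2, 8],
  [0.3, -1.2, 12],
], yaw=[0, 0, 0, 0, 0], claw=[0, 0, 0, 0, 0])

```text
clock: 13.2
tcp_pos: [512.8, 263.8, 201.8]
tool_rot: [-0.001, 0.622, 0.783, -0.001]
ft_force: [1.0, 0.0, 0.2]
grip_width: -0.3
grip_force: 0.0
```

>>> carry_out([
  [0, -4, 0],
  [0, -8, 0],
  [0, -12, 0],
  [0, -16, 0],
  [0, -20, 0],
], yaw=[0, 0, 0, 0, 0], claw=[0, 0, 0, 0, 0])

```text
clock: 13.62
tcp_pos: [513.1, 62.9, 201.5]
tool_rot: [-0.0, 0.621, 0.783, 0.0]
ft_force: [1.2, -0.4, 0.1]
grip_width: 0.3
grip_force: 0.0
```

>>> carry_out([
  [0, -4, 0],
  [0, -8, 0],
  [0, -8, 0],
  [0, -8, 0],
  [0, -8, 0],
], yaw=[0, 0, 0, 0, 0], claw=[0, 0, 0, 0, 0])

```text
clock: 14.03
tcp_pos: [513.5, -15.7, 201.3]
tool_rot: [-0.0, 0.622, 0.783, 0.0]
ft_force: [0.6, 0.2, -0.4]
grip_width: -0.4
grip_force: 0.0
```

```bash
python3 -c "
from h import *
p=meas(); q=cams.get_image('top')
s=cv2.resize(p['img'][190:300,290:390],None,fx=4,fy=4,interpolation=2); t2=cv2.resize(q['img'][180:270,230:330],None,fx=4,fy=4,interpolation=2)
o=np.zeros((440,800,3),np.uint8); o[:440,:400]=s; o[:360,400:]=t2
cv2.imwrite('pics/end.png',o[...,::-1])"
```

```text
tcp jig [ -75.2 -246.9  201.1] t [513.5 -15.7 201.3] F [ 0.6  0.2 -0.4]
top ear pts 31 axis angle mod180 -0.4 z pct [64.6 75.4 80. ] stud [14.9 50.1 89.1]
  stop top y [-7.7 86.2] x [-17.3  46. ]
side ear pts 74 axis angle mod180 0.6 z pct [64.2 71.2 78.2] stud [15.3 50.9 88.1]
  stop top y [-9.4 85. ] x [-17.1  46. ]
```

View pics/end.png

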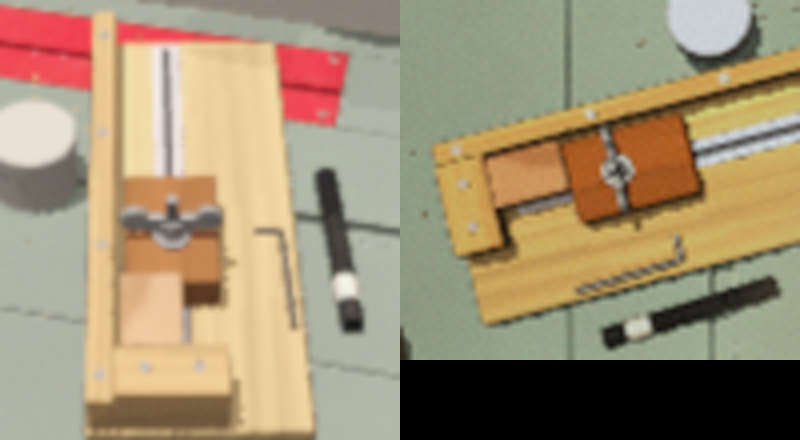

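The wings lie along jig x (angle about 0°), their top at 78 mm as expected when fully down. The offcut is tight at both ends and the bystanders are unmoved.

```bash
python3 -c "
from cell import finish_job
print(finish_job())"
```

```text
the job is handed in; nothing more can be done
None
```

The job is done and handed in at about 14 s: the stop holds the offcut with no visible gap against the end block, and the wing nut is wound down to its hard stop with its wings along the jig's x.

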